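# Wheel and clicking hub cap on a model chassis

## Task

Put the big loose wheel over the bare axle of the model chassis, flat down on the axle's flange, and let go of it. Then press the hub cap, open side down, over the tip of that axle until it clicks on, and keep pushing past the click: the program finishes while the gripper is still on the cap, pushing it down firmly (about 10 N) against the axle's collar, with nothing released. Leave the small wheel and the two jars where they stand.

Things in the scene. Friction and masses are not known exactly. Their poses are not given: they have to be found in the camera images.
- axle_seat (a point): Centre of the bare axle's collar face, on the axle's upright centre line, 101 mm above the desk. z is up; x points along the chassis (any yaw) to the axle that already carries a wheel and white cap, 110 mm away (that wheel's edge is 82 mm away, its cap's top 26 mm above this point).
- axle_collar: The bare axle's grey journal, 20 mm in diameter and 26 mm long, top edge bevelled; its top is the collar face the cap's rim finally bears on. Origin at its foot, on the centre of a flange 32 mm in diameter, on which the wheel rests. The chassis lies on its side, fixed, in a plywood cradle 200 x 75 mm.
- snap_pin: The axle's snap tip: a pin 6 mm thick, 19 mm high, origin at its foot (same point as axle_seat), with four sprung round bumps that stand out to a diameter of 19 mm, widest 8 mm above the foot. They are pushed in to let the cap's lip pass; the push rises to about 12 N, then drops, and the bumps draw the cap down.
- wheel_center (a point): Centre of the big loose wheel, half-way up. Black tyre, grey rim, round through hole, lying flat: 56 mm in diameter, 24 mm thick, hole 23 mm, 60 g; z up. On the axle, lying on the flange, its centre is 14 mm below axle_seat and its top face 2 mm below it.
- cap_center (a point): Centre of the hub cap, half-way up: a plain white round cap, 30 mm in diameter, 26 mm high, 20 g, closed on top, standing on its open rim; z up. The lip meets the bumps with cap_center about 24 mm above axle_seat, passes them (click) about 18 mm above, and is home, rim on the collar, 13 mm above.
- small_wheel_center (a point): Centre of the smaller wheel, half-way up: black and grey like the big one, but 42 mm in diameter and 16 mm thick. Not needed; leave it.
- paint_jar_mid (a point): Middle of a green glass jar with black cap, 36 mm in diameter, 50 mm high. Leave it.
- cement_jar_mid (a point): Middle of a brown glass jar with black cap, 42 mm in diameter, 60 mm high. Leave it.
- wheel: The big loose wheel itself; origin at the centre of its underside, 12 mm below wheel_center.
- hub_cap: The hub cap itself; origin at the centre of its open underside, 13 mm below cap_center. Its cavity is 24 mm wide and 22 mm deep, with a rounded lip 15 mm wide and 4 mm high at the mouth.
There are look-alikes about, which are no part of the job. Leave any red look-alike of the wheel alone. What is shaped like the part that bears axle_seat but green is not meant.

How it is judged:
By the outcome, as a careful person would: the job done as asked, in the order asked, and still so for the second after the job is handed in, while the arm keeps its last pose, push and grip.
It also fails if it takes over 64 s, if anything falls off the work surface, if the arm or the gripper's body presses on something with over 40 N, if the wrist force passes 120 N, or if a joint passes its speed limit or range.

## Robot

A 6-joint arm with a two-finger parallel gripper is mounted at the origin on the work surface. World frame = base frame: x ahead of the robot, y to its left, z up, the work surface at z = 0. Lengths are in m, angles in rad, forces in N, time in s.
With the tool pointing down it reaches from about 0.35 to 0.775 m from the base axis. Payload 5.5 kg.
Tool frame: the origin (TCP) lies on the centre line of the jaws, within the pads' length; the fingertips stand 8 mm ahead of it and the grasp point (between the pads) lies 11 mm behind it; z points along the fingers, y is the direction in which the jaws open and shut (so a half turn about z gives the same grasp; the last joint's range is limited). The gripper opens to 85 mm and grips with 20 to 120 N. Pads are 22 mm wide; open, the fingers measure 114 mm over their backs; the gripper's body (76 mm by 85 mm) begins 54 mm behind the grasp point. The pads swing forward as they close: fully open they stand 13 mm farther back than shut.
Start: joints at [-1.329, 0.313, 0.046, 1.304, 0, 1.431], TCP at [0.214, -0.534, 0.239] pointing down, gripper open.
Joint ranges: [-2.76, 2.76], [-0.86, 1.69], [-1.03, 1.26], [-2.2, 2.34], [-1.47, 1.5], [-3.14, 3.14]. Speed limits (rad/s): [2.57, 2.57, 3.14, 3.14, 3.14, 3.14].

## Interface

Orientations are given as a unit quaternion [w, x, y, z].
In Python, from workcell import env gives the robot as it stands. The module is installed in compiled form; this text tells all that it offers.
- The arm moves only by the tool play_rows, never from a script. Its argument "steps" is a list of rows, each an object with "claw": the closure in counts, from 0 (fully open) to 255 (shut); "dp": the shift along the tool's x, y, z in m, a list of three; "angular": the turn, a rotation vector about the tool's x, y, z in degrees, a list of three. In form: [{"claw": claw, "dp": [dx, dy, dz], "angular": [wx, wy, wz]}, ...]. A call has exactly 8 rows; each row shifts and turns the commanded pose from where the row before left it, along the tool's axes as they then stand; what a row does not reach is not made up. A row lasts 1/12 s, in which the tool goes at most 41.7 mm and 7.16 degrees, less where a joint would pass 70% of its speed; a pose out of reach is approached as far as the arm can. A call is refused whole if a number of a shift passes 0.0417 or a number of a turn 7.16, either way. A call with a gripper value outside its range is refused whole. The fingers move at their own pace and stop on an object; "force" is the grip in N (left out, the last holds). Time passes only in rows, so rows that do not move let the fingers close, or fill a call up. It gives the time, the measured TCP pose, the force and the opening at its end, in the units of the state.
- env.get_state(): the state, without advancing time (a new reading comes with each control period).
- env.read_camera(name): name is "side" or "top" or "wrist"; returns (picture, depth): 420x560x3 uint8, red, green, blue; 420x560 float32, m along the optical axis (not along the pixel's ray), 0 where there is no reading.
- env.calibration(name): a dict with "fx", "fy", "cx", "cy" (pixels), "world_from_camera" (4x4, takes a point from camera to world coordinates); the wrist camera has in their place "hand_eye" (4x4, takes a point from camera to tool coordinates, whose origin is the TCP and whose axes are the flange's). Camera axes: x right, y down, z forward; pixel columns grow to the right and rows downward; lengths in m; the calibration is good to about 2 mm. A picture is of the moment at which its call begins: read the wrist's pose just before it. calibration takes no time and is no camera call.
- env.hand_in(): hands the job in, once; it reports no verdict.
The state is a dict: "clock": time; "joint_pos": joint angles; "qvel": joint speeds; "tau": joint torques, N m; "tcp_pos": TCP position; "orientation": TCP orientation; "wrist_force": force on the tool from outside, world axes, zero at the start; "ft_torque": the same for the moment, N m; "finger_gap": finger opening in m.
Only numpy, scipy, OpenCV 4.12 (cv2) and the standard library are available. Lean on these libraries where they do the work, as an engineer would, in place of code of your own. Each camera call takes 0.05 s, during which the arm holds its last target. There are 200 camera calls.

## Working session

There is one attempt and no reset: what is moved stays moved. The work goes in short steps, Python scripts to look and compute and a tool call to move; the robot and the scene stay as the last step left them, time stands still between calls to the robot, and variables do not carry over. Pictures are saved under pics/ and viewed, about 8 in all and at most 12, crops included, and the job is handed in when it is done.

Besides the shell and the picture viewer there is one more tool, called after "Request:" by a JSON object that holds its "api" and its "payload", one argument or row to a line. play_rows: Moves the arm, as the interface text tells. Its arguments: {"type":"object","properties":{"steps":{"type":"array","items":{"type":"object","properties":{"claw":{"type":"number"},"dp":{"type":"array","items":{"type":"number"}},"angular":{"type":"array","items":{"type":"number"}}}}},"force":{"type":"number"}},"required":["steps"]}

```bash
mkdir -p pics
cat > h.py <<'E'
import numpy as np, cv2
from workcell import env
from scipy.spatial.transform import Rotation as R
def tool():
    s=env.get_state(); q=s["orientation"]; T=np.eye(4); T[:3,:3]=R.from_quat([q[1],q[2],q[3],q[0]]).as_matrix(); T[:3,3]=s["tcp_pos"]; return T,s
def look(n):
    T,s=tool(); c=env.calibration(n); W=T@c["hand_eye"] if n=="wrist" else np.array(c["world_from_camera"])
    im,d=env.read_camera(n); return im,d,c,W
def ray(c,W,u,v,z):
    d=W[:3,:3]@np.array([(u-c["cx"])/c["fx"],(v-c["cy"])/c["fy"],1.]); o=W[:3,3]; return o+d*(z-o[2])/d[2]
def pts(d,c,W):
    v,u=np.indices(d.shape); P=np.stack([(u-c["cx"])/c["fx"]*d,(v-c["cy"])/c["fy"]*d,d],-1); return P@W[:3,:3].T+W[:3,3]
def save(n,im): cv2.imwrite("pics/"+n+".png",im[...,::-1])
E
python3 - <<'E'
from h import *
for n in ["top","side"]:
    im,d,c,W=look(n); save(n+"0",im); np.savez(n+"0.npz",im=im,d=d,W=W,k=[c[k] for k in("fx","fy","cx","cy")]); print(n,W.round(3).tolist(),c["fx"])
T,s=tool();print(T.round(3),s["clock"],s["finger_gap"],env.calibration("wrist"))
E
```

```text
top [[-0.014, -0.998, 0.066, 0.438], [-1.0, 0.015, 0.014, -0.003], [-0.015, -0.066, -0.998, 1.312], [0.0, 0.0, 0.0, 1.0]] 539.1486793345538
side [[-0.927, -0.182, 0.329, 0.083], [-0.376, 0.451, -0.809, 0.983], [-0.002, -0.874, -0.487, 0.701], [0.0, 0.0, 0.0, 1.0]] 467.22882570366426
[[ 0.928  0.373 -0.     0.214]
 [ 0.373 -0.928  0.002 -0.533]
 [ 0.    -0.002 -1.     0.238]
 [ 0.     0.     0.     1.   ]] 0.1 0.0847117229481225 {'fx': 296.68486912226973, 'fy': 296.68486912226973, 'cx': 278.9802689846309, 'cy': 207.2763853737148, 'hand_eye': array([[-1.65215101e-03, -9.54681260e-01, -2.97625539e-01,
         7.74293282e-02],
       [ 9.99997536e-01, -2.01865158e-03,  9.24053414e-04,
         5.04927136e-04],
       [-1.48297874e-03, -2.97623279e-01,  9.54682243e-01,
        -1.34701103e-01],
       [ 0.00000000e+00,  0.00000000e+00,  0.00000000e+00,
         1.00000000e+00]])}
```

View pics/top0.png

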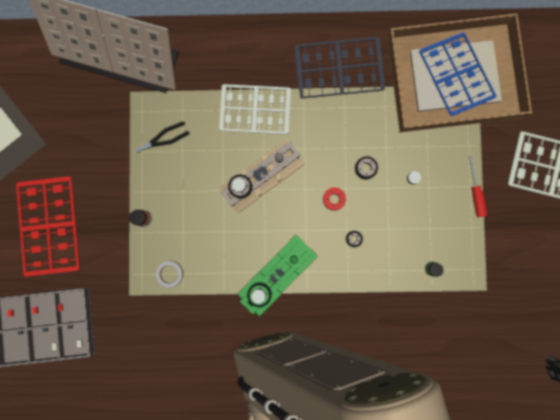

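View pics/side0.png

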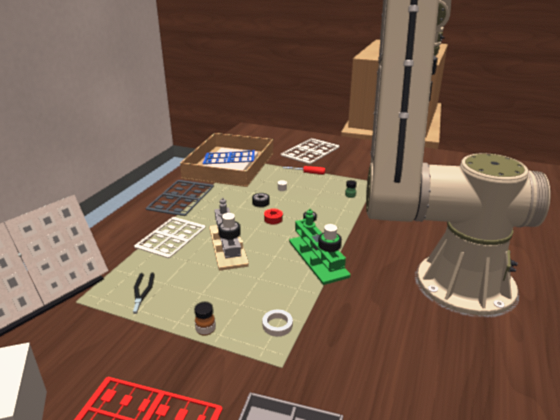

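Top view: the candidates for the wheel are the black big wheel (367,168), the small wheel (354,239), the red ring (334,199) and the white tape ring (169,274). The cap is at (414,177), against the mounted caps at (239,185) and (258,296). The bare axle is near (289,155) on the tan/grey chassis; the one on the green chassis (~(295,258)) is not meant. I choose the wheel at (367,168), the cap at (414,177) and the axle near (289,155).

Run:
```python
from h import *
z=np.load("top0.npz"); im,d,W=z["im"],z["d"],z["W"]; c=dict(zip(("fx","fy","cx","cy"),z["k"])); P=pts(d,c,W)
for n,u,v,h in [("wheel",367,168,.024),("small",354,239,.016),("cap",414,177,.026),("mcap",239,185,.127)]:
    print(n,ray(c,W,u,v,h).round(4))
# heights near chassis
sub=P[135:215,215:310].reshape(-1,3)
for lo,hi in [(.10,.14)]:
    m=(sub[:,2]>lo)&(sub[:,2]<hi); print(m.sum())
    uv=np.argwhere((P[135:215,215:310,2]>lo)&(P[135:215,215:310,2]<hi))+[135,215]
    mm=uv[:,1]>265
    print(uv[mm][:30].tolist(), sub[m][mm].round(3)[:30].tolist())
print(P[158,340:400,2].round(3)[::4], P[177,408:421].round(3).tolist()[::3])
cr=np.hstack([cv2.resize(im[130:215,215:310],None,fx=4,fy=4),cv2.resize(im[145:230,325:425],None,fx=4,fy=4)]); save("crop1",cr)
T,s=tool(); print(s["joint_pos"])
```

```text
wheel [ 0.6067 -0.1804  0.024 ]
small [ 0.4371 -0.1465  0.016 ]
cap [ 0.583  -0.2917  0.026 ]
mcap [0.5598 0.117  0.127 ]
358
[[153, 276], [153, 277], [153, 278], [153, 279], [153, 280], [153, 281], [154, 276], [154, 277], [154, 278], [154, 279], [154, 280], [154, 281], [154, 282], [155, 276], [155, 277], [155, 278], [155, 279], [155, 280], [155, 281], [155, 282], [156, 275], [156, 276], [156, 277], [156, 278], [156, 279], [156, 280], [156, 281], [156, 282], [157, 275], [157, 276]] [[0.632, 0.035, 0.113], [0.633, 0.033, 0.11], [0.632, 0.03, 0.112], [0.632, 0.028, 0.113], [0.632, 0.026, 0.115], [0.631, 0.023, 0.116], [0.63, 0.035, 0.114], [0.63, 0.033, 0.113], [0.63, 0.03, 0.112], [0.629, 0.028, 0.119], [0.63, 0.026, 0.113], [0.63, 0.024, 0.113], [0.63, 0.021, 0.111], [0.628, 0.035, 0.11], [0.627, 0.033, 0.113], [0.627, 0.03, 0.118], [0.626, 0.028, 0.124], [0.627, 0.026, 0.114], [0.626, 0.023, 0.121], [0.627, 0.021, 0.114], [0.627, 0.037, 0.1], [0.625, 0.035, 0.115], [0.625, 0.033, 0.115], [0.625, 0.03, 0.116], [0.624, 0.028, 0.121], [0.623, 0.026, 0.124], [0.625, 0.024, 0.112], [0.625, 0.021, 0.115], [0.623, 0.037, 0.112], [0.623, 0.035, 0.111]]
[ 0.001 -0.001  0.001  0.001 -0.003  0.024  0.025  0.022  0.024  0.
  0.001 -0.006  0.002 -0.     0.001] [[0.584, -0.28, 0.016], [0.583, -0.284, 0.028], [0.583, -0.291, 0.027], [0.583, -0.299, 0.026], [0.583, -0.306, 0.025]]
[-1.32865475e+00  3.13964434e-01  4.50926210e-02  1.30354156e+00
  3.83662758e-06  1.43119416e+00]
```

View pics/crop1.png

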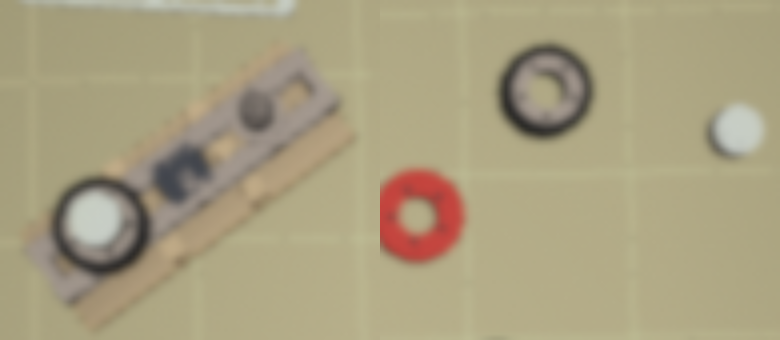

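Crop: the bare grey pin and journal sit at crop (257,108), which is image pixel (279,157). The big black wheel is at crop (545,90), the red ring below it, and the cap at crop (738,130). The choices hold.

```bash
cat >> h.py <<'E'
def plan(x,y,z,yaw,n,claw=0):
    """rows (tool axes) to a tool-down pose; straight line, even turn"""
    T,s=tool(); y0=np.arctan2(T[1,0],T[0,0]); dy=(np.radians(yaw)-y0+np.pi)%(2*np.pi)-np.pi
    Rt=R.from_matrix(np.array([[np.cos(y0+dy),np.sin(y0+dy),0],[np.sin(y0+dy),-np.cos(y0+dy),0],[0,0,-1]]).T.T)
    rv=(R.from_matrix(T[:3,:3]).inv()*Rt).as_rotvec()/n; D=(np.array([x,y,z])-T[:3,3])/n; M=T[:3,:3]
    for i in range(n):
        print('{"claw":%d,"dp":%s,"angular":%s},'%(claw,(M.T@D).round(4).tolist(),np.degrees(rv).round(2).tolist()))
        M=M@R.from_rotvec(rv).as_matrix()
    print("clock",s["clock"],"F",np.round(s["wrist_force"],1),"gap",s["finger_gap"])
E
python3 -c "
from h import *
plan(.607,-.180,.17,125,16)"
```

```text
{"claw":0,"dp":[0.031, -0.0113, 0.0043],"angular":[-0.0, -0.01, -6.45]},
{"claw":0,"dp":[0.0321, -0.0078, 0.0043],"angular":[-0.0, -0.01, -6.45]},
{"claw":0,"dp":[0.0328, -0.0041, 0.0043],"angular":[-0.0, -0.01, -6.45]},
{"claw":0,"dp":[0.033, -0.0004, 0.0043],"angular":[-0.0, -0.01, -6.45]},
{"claw":0,"dp":[0.0329, 0.0033, 0.0043],"angular":[-0.0, -0.01, -6.45]},
{"claw":0,"dp":[0.0323, 0.007, 0.0043],"angular":[-0.0, -0.01, -6.45]},
{"claw":0,"dp":[0.0313, 0.0105, 0.0043],"angular":[-0.0, -0.01, -6.45]},
{"claw":0,"dp":[0.0299, 0.014, 0.0043],"angular":[-0.0, -0.01, -6.45]},
{"claw":0,"dp":[0.0282, 0.0172, 0.0043],"angular":[-0.0, -0.01, -6.45]},
{"claw":0,"dp":[0.026, 0.0203, 0.0043],"angular":[-0.0, -0.01, -6.45]},
{"claw":0,"dp":[0.0236, 0.0231, 0.0043],"angular":[-0.0, -0.01, -6.45]},
{"claw":0,"dp":[0.0209, 0.0256, 0.0043],"angular":[-0.0, -0.01, -6.45]},
{"claw":0,"dp":[0.0179, 0.0278, 0.0043],"angular":[-0.0, -0.01, -6.45]},
{"claw":0,"dp":[0.0146, 0.0296, 0.0043],"angular":[-0.0, -0.01, -6.45]},
{"claw":0,"dp":[0.0112, 0.0311, 0.0043],"angular":[-0.0, -0.01, -6.45]},
{"claw":0,"dp":[0.0077, 0.0321, 0.0043],"angular":[-0.0, -0.01, -6.45]},
clock 0.1 F [ 0.8  0.8 -0.8] gap 0.0847117229481225
```

Request:
{"api": "play_rows", "payload": {
  "steps": [
    {"claw":0,"dp":[0.031,-0.0113,0.0043],"angular":[0,0,-6.45]},
    {"claw":0,"dp":[0.032,-0.0078,0.0043],"angular":[0,0,-6.45]},
    {"claw":0,"dp":[0.0328,-0.004,0.0043],"angular":[0,0,-6.45]},
    {"claw":0,"dp":[0.033,-0.0004,0.0043],"angular":[0,0,-6.45]},
    {"claw":0,"dp":[0.033,0.0033,0.0043],"angular":[0,0,-6.45]},
    {"claw":0,"dp":[0.0323,0.007,0.0043],"angular":[0,0,-6.45]},
    {"claw":0,"dp":[0.0313,0.0105,0.0043],"angular":[0,0,-6.45]},
    {"claw":0,"dp":[0.03,0.014,0.0043],"angular":[0,0,-6.45]}
  ]
}}

```text
clock: 0.77
tcp_pos: [0.4117, -0.3556, 0.2044]
orientation: [-0.0, 0.8, 0.6, -0.0]
wrist_force: [0.8, -0.6, -0.3]
finger_gap: 0.085
```

Request:
{"api": "play_rows", "payload": {
  "steps": [
    {"claw":0,"dp":[0.028,0.0172,0.0043],"angular":[0,0,-6.45]},
    {"claw":0,"dp":[0.026,0.02,0.0043],"angular":[0,0,-6.45]},
    {"claw":0,"dp":[0.0236,0.023,0.0043],"angular":[0,0,-6.45]},
    {"claw":0,"dp":[0.021,0.0256,0.0043],"angular":[0,0,-6.45]},
    {"claw":0,"dp":[0.018,0.0278,0.0043],"angular":[0,0,-6.45]},
    {"claw":0,"dp":[0.0146,0.0296,0.0043],"angular":[0,0,-6.45]},
    {"claw":0,"dp":[0.011,0.031,0.0043],"angular":[0,0,-6.45]},
    {"claw":0,"dp":[0.0077,0.032,0.0043],"angular":[0,0,-6.45]}
  ]
}}

```text
clock: 1.43
tcp_pos: [0.6073, -0.1789, 0.1698]
orientation: [-0.0, 0.459, 0.889, -0.0]
wrist_force: [0.9, -0.8, 0.4]
finger_gap: 0.0856
```

```bash
python3 -c "
from h import *
im,d,c,W=look('wrist'); save('w1',im)
T,s=tool(); print(T.round(4),s['qvel'].round(3) if hasattr(s['qvel'],'round') else s['qvel'])
P=pts(d,c,W); 
g=cv2.cvtColor(im,cv2.COLOR_RGB2GRAY)
m=((g<60)&(P[...,2]>.008)&(P[...,2]<.05)&(np.hypot(P[...,0]-.607,P[...,1]+.18)<.05)).astype(np.uint8)
cs,_=cv2.findContours(m,cv2.RETR_EXTERNAL,cv2.CHAIN_APPROX_NONE)
k=max(cs,key=cv2.contourArea); e=cv2.fitEllipse(cv2.convexHull(k)); print(e, ray(c,W,*e[0],.02).round(4)); q=P[(m>0)]; print(np.percentile(q,[2,98],axis=0).round(4))
"
```

```text
[[-0.5873  0.8094  0.0013  0.6109]
 [ 0.8094  0.5872  0.0031 -0.1747]
 [ 0.0017  0.0029 -1.      0.1685]
 [ 0.      0.      0.      1.    ]] [-0.052 -0.037 -0.067  0.017 -0.024  0.14 ]
((283.0154113769531, 193.76824951171875), (49.60825729370117, 55.64177703857422), 167.36639404296875) [ 0.6112 -0.1758  0.02  ]
[[ 0.5861 -0.2006  0.0101]
 [ 0.6361 -0.1516  0.0255]]
```

View pics/w1.png

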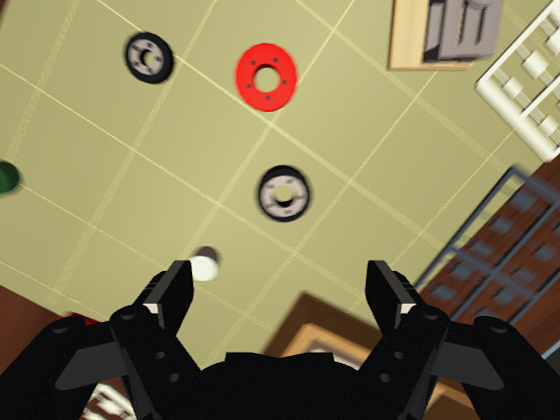

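Wrist view: the big wheel is at (283,194), the red ring (267,76), the small wheel (148,57), the cap (205,262). The arm was still settling, so I measure again now that it is still.

```bash
cat >> h.py <<'E'
def wheel(x,y,zlo=.008,zhi=.04,zp=.024):
    im,d,c,W=look('wrist'); P=pts(d,c,W); hsv=cv2.cvtColor(im,cv2.COLOR_RGB2HSV)
    m=(((hsv[...,2]<70)|(hsv[...,1]<60))&(P[...,2]>zlo)&(P[...,2]<zhi)&(np.hypot(P[...,0]-x,P[...,1]-y)<.045)).astype(np.uint8)
    cs,_=cv2.findContours(m,cv2.RETR_EXTERNAL,cv2.CHAIN_APPROX_NONE); k=cv2.convexHull(max(cs,key=cv2.contourArea))
    # top-face circle: depth points near the top, min enclosing in world
    q=P[(m>0)&(abs(P[...,2]-zp)<.005)][:,:2]; cc,r=cv2.minEnclosingCircle((q*1000).astype(np.float32)); 
    e=cv2.fitEllipse(k); print("ellipse",np.round(e[0],1),np.round(e[1],1),ray(c,W,*e[0],zp-.004).round(4),"depth circle",np.round(cc,1),round(r,1),"z",np.median(P[(m>0)&(abs(P[...,2]-zp)<.005)][:,2]).round(4)); return im,m
E
python3 -c "
from h import *
look('wrist');
wheel(.607,-.178); T,s=tool(); print(T.round(4), np.abs(s['qvel']).max(),s['clock']); wheel(.607,-.178)
plan(.607,-.178,.06,125,8)"
```

```text
ellipse [277.6 195.6] [55.3 56.5] [ 0.6092 -0.1777  0.02  ] depth circle [ 609.7 -178.6] 27.5 z 0.0244
[[-5.774e-01  8.164e-01 -1.800e-03  6.074e-01]
 [ 8.164e-01  5.774e-01  8.000e-04 -1.781e-01]
 [ 1.700e-03 -1.000e-03 -1.000e+00  1.690e-01]
 [ 0.000e+00  0.000e+00  0.000e+00  1.000e+00]] 0.044824784105068814 1.5833
ellipse [280.  195.1] [55.2 56.5] [ 0.6093 -0.1776  0.02  ] depth circle [ 609.8 -178.5] 27.6 z 0.0244
{"claw":0,"dp":[0.0001, 0.0002, 0.0137],"angular":[-0.01, -0.01, 0.02]},
{"claw":0,"dp":[0.0001, 0.0002, 0.0137],"angular":[-0.01, -0.01, 0.02]},
{"claw":0,"dp":[0.0001, 0.0002, 0.0137],"angular":[-0.01, -0.01, 0.02]},
{"claw":0,"dp":[0.0001, 0.0002, 0.0137],"angular":[-0.01, -0.01, 0.02]},
{"claw":0,"dp":[0.0001, 0.0002, 0.0137],"angular":[-0.01, -0.01, 0.02]},
{"claw":0,"dp":[0.0001, 0.0002, 0.0137],"angular":[-0.01, -0.01, 0.02]},
{"claw":0,"dp":[0.0001, 0.0001, 0.0137],"angular":[-0.01, -0.01, 0.02]},
{"claw":0,"dp":[0.0001, 0.0001, 0.0137],"angular":[-0.01, -0.01, 0.02]},
clock 1.6333 F [ 0.6 -0.2  0.8] gap 0.08526770184792819
```

Request:
{"api": "play_rows", "payload": {
  "steps": [
    {"claw":0,"dp":[-0.0002,0.0002,0.021],"angular":[0,0,0]},
    {"claw":0,"dp":[-0.0002,0.0002,0.022],"angular":[0,0,0]},
    {"claw":0,"dp":[-0.0002,0.0002,0.022],"angular":[0,0,0]},
    {"claw":0,"dp":[-0.0002,0.0002,0.022],"angular":[0,0,0]},
    {"claw":0,"dp":[-0.0002,0.0002,0.022],"angular":[0,0,0]},
    {"claw":0,"dp":[0,0.0002,0.022],"angular":[0,0,0]},
    {"claw":0,"dp":[0,0.0002,0.018],"angular":[0,0,0]},
    {"claw":0,"dp":[0,0.0002,0.01],"angular":[0,0,0]}
  ]
}}

```text
clock: 2.3
tcp_pos: [0.606, -0.1809, 0.0092]
orientation: [-0.002, 0.462, 0.887, -0.0]
wrist_force: [-0.4, 0.5, 1.1]
finger_gap: 0.0852
```

Request:
{"api": "play_rows", "payload": {
  "steps": [
    {"claw":0,"dp":[0,0,0],"angular":[0,0,0]},
    {"claw":0,"dp":[0,0,0],"angular":[0,0,0]},
    {"claw":255,"dp":[0,0,0],"angular":[0,0,0]},
    {"claw":255,"dp":[0,0,0],"angular":[0,0,0]},
    {"claw":255,"dp":[0,0,0],"angular":[0,0,0]},
    {"claw":255,"dp":[0,0,0],"angular":[0,0,0]},
    {"claw":255,"dp":[0,0,0],"angular":[0,0,0]},
    {"claw":255,"dp":[0,0,0],"angular":[0,0,0]}
  ],
  "force": 35
}}

```text
clock: 2.97
tcp_pos: [0.6096, -0.1808, 0.0133]
orientation: [0.002, 0.461, 0.887, -0.0]
wrist_force: [-0.6, -0.6, 6.6]
finger_gap: 0.0541
```

```bash
python3 -c "
from h import *
plan(.622,.028,.20,125,16,255);T,s=tool(); print(T.round(4)); im,d,c,W=look('wrist'); save('w2',im)"
```

```text
{"claw":255,"dp":[0.0102, 0.0081, -0.0117],"angular":[0.0, 0.01, 0.0]},
{"claw":255,"dp":[0.0102, 0.0081, -0.0117],"angular":[0.0, 0.01, 0.0]},
{"claw":255,"dp":[0.0102, 0.0081, -0.0117],"angular":[0.0, 0.01, 0.0]},
{"claw":255,"dp":[0.0102, 0.0081, -0.0117],"angular":[0.0, 0.01, 0.0]},
{"claw":255,"dp":[0.0102, 0.0081, -0.0117],"angular":[0.0, 0.01, 0.0]},
{"claw":255,"dp":[0.0102, 0.0081, -0.0117],"angular":[0.0, 0.01, 0.0]},
{"claw":255,"dp":[0.0102, 0.0081, -0.0117],"angular":[0.0, 0.01, 0.0]},
{"claw":255,"dp":[0.0102, 0.0081, -0.0117],"angular":[0.0, 0.01, 0.0]},
{"claw":255,"dp":[0.0102, 0.0081, -0.0117],"angular":[0.0, 0.01, 0.0]},
{"claw":255,"dp":[0.0102, 0.0081, -0.0117],"angular":[0.0, 0.01, 0.0]},
{"claw":255,"dp":[0.0102, 0.0081, -0.0117],"angular":[0.0, 0.01, 0.0]},
{"claw":255,"dp":[0.0102, 0.0081, -0.0117],"angular":[0.0, 0.01, 0.0]},
{"claw":255,"dp":[0.0102, 0.0081, -0.0117],"angular":[0.0, 0.01, 0.0]},
{"claw":255,"dp":[0.0102, 0.0081, -0.0117],"angular":[0.0, 0.01, 0.0]},
{"claw":255,"dp":[0.0102, 0.0081, -0.0117],"angular":[0.0, 0.01, 0.0]},
{"claw":255,"dp":[0.0102, 0.0081, -0.0117],"angular":[0.0, 0.01, 0.0]},
clock 2.9667 F [-0.6 -0.6  6.6] gap 0.05410316171971572
[[-0.5746  0.8184  0.0028  0.6096]
 [ 0.8184  0.5746 -0.0016 -0.1808]
 [-0.0029  0.0014 -1.      0.0133]
 [ 0.      0.      0.      1.    ]]
```

View pics/w2.png

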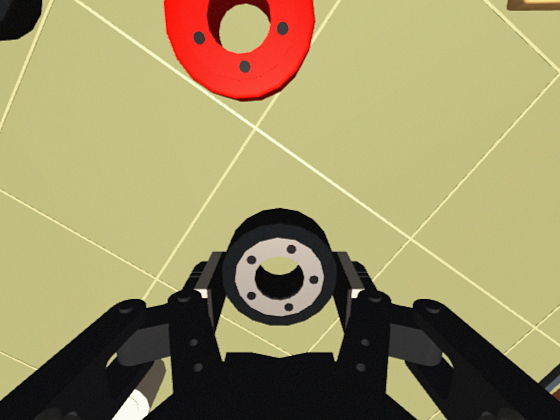

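The wheel is gripped (gap 54 mm), at image (280,275) between the pads. Lift, then move to a spot where the axle lies under the camera beside the held wheel.

Request:
{"api": "play_rows", "payload": {
  "steps": [
    {"claw":255,"dp":[0,0,-0.015],"angular":[0,0,0]},
    {"claw":255,"dp":[0,0,-0.035],"angular":[0,0,0]},
    {"claw":255,"dp":[0,0,-0.035],"angular":[0,0,0]},
    {"claw":255,"dp":[0,0,-0.035],"angular":[0,0,0]},
    {"claw":255,"dp":[0.01,0.013,-0.035],"angular":[0,0,0]},
    {"claw":255,"dp":[0.012,0.015,-0.025],"angular":[0,0,0]},
    {"claw":255,"dp":[0.012,0.015,-0.01],"angular":[0,0,0]},
    {"claw":255,"dp":[0.012,0.015,0],"angular":[0,0,0]}
  ]
}}

```text
clock: 3.68
tcp_pos: [0.6316, -0.1091, 0.2063]
orientation: [0.004, 0.461, 0.887, 0.001]
wrist_force: [0.3, 0.2, -1.0]
finger_gap: 0.0534
```

Request:
{"api": "play_rows", "payload": {
  "steps": [
    {"claw":255,"dp":[0.012,0.015,0],"angular":[0,0,0]},
    {"claw":255,"dp":[0.012,0.015,0],"angular":[0,0,0]},
    {"claw":255,"dp":[0.012,0.015,0],"angular":[0,0,0]},
    {"claw":255,"dp":[0.011,0.014,0],"angular":[0,0,0]},
    {"claw":255,"dp":[0.008,0.011,0],"angular":[0,0,0]},
    {"claw":255,"dp":[0,0,0],"angular":[0,0,0]},
    {"claw":255,"dp":[0,0,0],"angular":[0,0,0]},
    {"claw":255,"dp":[0,0,0],"angular":[0,0,0]}
  ]
}}

```text
clock: 4.35
tcp_pos: [0.655, -0.0245, 0.2015]
orientation: [0.0, 0.461, 0.887, -0.0]
wrist_force: [-1.1, 0.1, 0.3]
finger_gap: 0.0536
```

```bash
python3 -c "
from h import *
T,s=tool(); print(T.round(4),np.abs(s['qvel']).max(),s['finger_gap'])
im,d,c,W=look('wrist'); save('w3',im); np.savez('w3.npz',im=im,d=d,W=W,T=T)
P=pts(d,c,W); Q=(P-T[:3,3])@T[:3,:3]
m=(np.hypot(P[...,0]-.622,P[...,1]-.028)<.03)
for lo,hi in [(.112,.13),(.105,.113),(.095,.105),(.07,.08)]:
    k=m&(P[...,2]>lo)&(P[...,2]<hi); v,u=np.nonzero(k); print(lo,k.sum(),P[k].mean(0).round(4),u.mean(),v.mean(),np.ptp(P[k][:,:2],axis=0).round(3))
"
```

```text
[[-5.745e-01  8.185e-01 -2.000e-04  6.550e-01]
 [ 8.185e-01  5.745e-01 -5.000e-04 -2.450e-02]
 [-3.000e-04 -5.000e-04 -1.000e+00  2.015e-01]
 [ 0.000e+00  0.000e+00  0.000e+00  1.000e+00]] 0.013845574969868223 0.05361229192712334
0.112 379 [0.6264 0.0298 0.1147] 288.1715039577836 134.7862796833773 [0.015 0.016]
0.105 150 [0.6258 0.0301 0.1117] 287.58 133.74 [0.017 0.017]
0.095 59 [0.6219 0.0314 0.0997] 284.08474576271186 128.3728813559322 [0.015 0.02 ]
0.07 597 [0.6252 0.0305 0.0752] 286.1608040201005 130.12227805695142 [0.032 0.031]
```

View pics/w3.png

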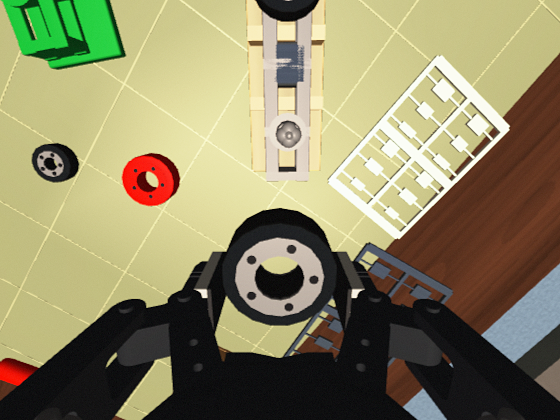

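Wrist view: the bare pin and flange are at (288,134), the held wheel at (280,270), the mounted wheel at the top edge. Fit circles to get the wheel in the tool frame and the axle in the world.

```bash
cat >> h.py <<'E'
def circ(p):  # algebraic circle fit
    A=np.c_[2*p,np.ones(len(p))]; b=(p**2).sum(1); x=np.linalg.lstsq(A,b,rcond=None)[0]; return x[:2],np.sqrt(x[2]+x[:2]@x[:2])
def ringfit(q):  # outer edge of a point cloud, by angle bins
    c0=(q.max(0)+q.min(0))/2
    for _ in range(3):
        a=np.arctan2(*(q-c0).T[::-1]); r=np.hypot(*(q-c0).T); b=((a+np.pi)/(2*np.pi)*36).astype(int)
        e=np.array([q[b==i][r[b==i].argmax()] for i in range(37) if (b==i).any()]); c0,rr=circ(e)
    return c0,rr
E
python3 -c "
from h import *
z=np.load('w3.npz'); im,d,W,T=z['im'],z['d'],z['W'],z['T']; c=env.calibration('wrist'); P=pts(d,c,W); Q=(P-T[:3,3])@T[:3,:3]
m=np.hypot(P[...,0]-.626,P[...,1]-.030)<.022
k=m&(abs(P[...,2]-.075)<.003); print('flange',ringfit(P[k][:,:2]),P[k][:,2].mean())
k=m&(P[...,2]>.105); print('bumps',ringfit(P[k][:,:2]))
print('pin top',P[134,288],P[...,2][m].max())
g=im.max(2)
# rim (grey/white disc) and hole in image
m2=(im.min(2)>90)&(np.indices(g.shape)[0]>230)&(abs(np.indices(g.shape)[1]-280)<52)&(abs(np.indices(g.shape)[0]-275)<50)
n=np.hypot(Q[...,0],Q[...,1])<.035
n&=Q[...,2]<.03; zz=Q[...,2][n&m2]; print('rim z tool',np.percentile(zz,[5,25,50,75,95]))
zr=np.median(zz); k=n&m2&(abs(Q[...,2]-zr)<.003); print('rim',ringfit(Q[k][:,:2]),'mean',Q[k].mean(0))
k=n&(abs(Q[...,2]-zr)<.003)&(abs(Q[...,1])<.024); print('tyre top y-lim',k.sum(),Q[k].max(0),Q[k].min(0)); 
A=Q[k]; print('plane',np.linalg.lstsq(np.c_[A[:,:2],np.ones(len(A))],A[:,2],rcond=None)[0])
print(np.median(Q[...,2][200:225,270:290],axis=1)[::3])
"
```

```text
flange (array([0.62653257, 0.02944893]), np.float64(0.015793446510686766)) 0.07519395191861405
bumps (array([0.62575968, 0.03000907]), np.float64(0.008928516976177643))
pin top [0.62564731 0.03040254 0.12014044] 0.33613133177079546
rim z tool [-0.01216592 -0.01159474 -0.01122084 -0.01084763 -0.0103045 ]
rim (array([-0.00057809, -0.00050685]), np.float64(0.022107005213929137)) mean [ 0.00225444  0.00108319 -0.01123081]
tyre top y-lim 7548 [ 0.02970699  0.02399447 -0.00822133] [-0.02625071 -0.02396902 -0.01340186]
plane [ 0.00275614  0.00234028 -0.01097519]
[ 0.20067142  0.20034849  0.20044132  0.01004914  0.00499796  0.00031773
 -0.00392847 -0.00822104 -0.01025964]
```

```bash
cat >> h.py <<'E'
def hole(d,c,W,T,z0=-.011,x0=.0017):
    P=pts(d,c,W); Q=(P-T[:3,3])@T[:3,:3]
    m=((np.hypot(Q[...,0]-x0,Q[...,1])<.02)&(Q[...,2]<z0+.0025)&(Q[...,2]>z0-.003)).astype(np.uint8)
    cs,h=cv2.findContours(m,cv2.RETR_CCOMP,cv2.CHAIN_APPROX_NONE)
    i=max([i for i in range(len(cs)) if h[0][i][3]>=0],key=lambda i:cv2.contourArea(cs[i])); k=cs[i][:,0,:].astype(float)
    H=np.linalg.inv(T)@W; p=[]
    for u,v in k:
        r=H[:3,:3]@[(u-c["cx"])/c["fx"],(v-c["cy"])/c["fy"],1]; o=H[:3,3]; p.append((o+r*(z0-o[2])/r[2])[:2])
    return circ(np.array(p))
E
python3 -c "
from h import *
z=np.load('w3.npz'); im,d,W,T=z['im'],z['d'],z['W'],z['T']; c=env.calibration('wrist')
print(hole(d,c,W,T))
im,d,c,W=look('wrist'); T,_=tool(); print(hole(d,c,W,T))
P=pts(d,c,W); m=np.hypot(P[...,0]-.626,P[...,1]-.030)<.022
k=m&(abs(P[...,2]-.075)<.003); print('flange',ringfit(P[k][:,:2]))
k=m&(P[...,2]>.105); print('bumps',ringfit(P[k][:,:2]),T[:3,3])
"
```

```text
(array([0.00221483, 0.00093615]), np.float64(0.011088304389837076))
(array([0.00227127, 0.00106903]), np.float64(0.011129575920716946))
flange (array([0.62649025, 0.0294716 ]), np.float64(0.0157476834873044))
bumps (array([0.62575413, 0.02993669]), np.float64(0.008924660120761516)) [ 0.65494693 -0.02501485  0.20149648]
```

Request:
{"api": "play_rows", "payload": {
  "steps": [
    {"claw":255,"dp":[0.01,0.0011,0],"angular":[0,0,0]},
    {"claw":255,"dp":[0.0145,0.0017,0.005],"angular":[0,0,0]},
    {"claw":255,"dp":[0.0145,0.0017,0.015],"angular":[0,0,0]},
    {"claw":255,"dp":[0.012,0.0014,0.015],"angular":[0,0,0]},
    {"claw":255,"dp":[0.008,0.001,0.014],"angular":[0,0,0]},
    {"claw":255,"dp":[0,0,0.007],"angular":[0,0,0]},
    {"claw":255,"dp":[0,0,0],"angular":[0,0,0]},
    {"claw":255,"dp":[0,0,0],"angular":[0,0,0]}
  ]
}}

```text
clock: 5.12
tcp_pos: [0.6269, 0.0278, 0.1456]
orientation: [-0.0, 0.461, 0.887, -0.0]
wrist_force: [0.5, -0.5, -0.4]
finger_gap: 0.0536
```

```bash
python3 -c "
from h import *
T,s=tool(); print(T.round(4),s['wrist_force']); im,d,c,W=look('wrist'); print(hole(d,c,W,T))
a=cv2.resize(im[190:340,190:370],None,fx=2.2,fy=2.2)
im,d,c,W=look('side'); 
b=cv2.resize(im[170:275,190:280],None,fx=4,fy=4); b=b[:a.shape[0]] if b.shape[0]>a.shape[0] else b
h=max(a.shape[0],b.shape[0]); p=lambda x:np.pad(x,((0,h-x.shape[0]),(0,0),(0,0))); save('w4',np.hstack([p(a),p(b)]))"
```

```text
[[-5.743e-01  8.187e-01 -2.000e-04  6.269e-01]
 [ 8.187e-01  5.743e-01 -3.000e-04  2.780e-02]
 [-1.000e-04 -3.000e-04 -1.000e+00  1.456e-01]
 [ 0.000e+00  0.000e+00  0.000e+00  1.000e+00]] [ 0.52094557 -0.51761874 -0.38362576]
(array([0.00215523, 0.0009498 ]), np.float64(0.0111145390940956))
```

View pics/w4.png

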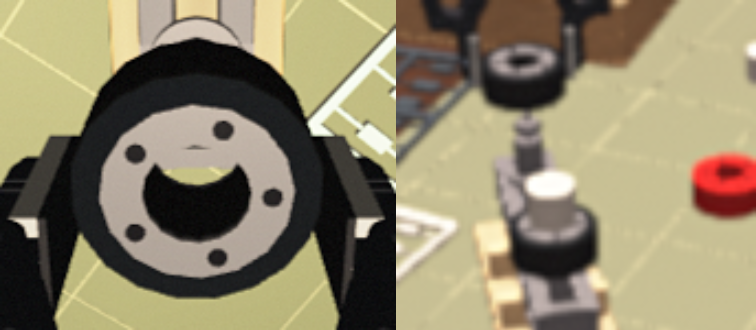

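Side crop: the wheel is centred at x≈524 above the pin at x≈527, so they line up. Wrist crop: flange arc and hole are both centred near 197. Descend slowly.

Request:
{"api": "play_rows", "payload": {
  "steps": [
    {"claw":255,"dp":[0,-0.0002,0.005],"angular":[0,0,0]},
    {"claw":255,"dp":[0,0,0.005],"angular":[0,0,0]},
    {"claw":255,"dp":[0,0,0.005],"angular":[0,0,0]},
    {"claw":255,"dp":[0,0,0.004],"angular":[0,0,0]},
    {"claw":255,"dp":[0,0,0.004],"angular":[0,0,0]},
    {"claw":255,"dp":[0,0,0.003],"angular":[0,0,0]},
    {"claw":255,"dp":[0,0,0.002],"angular":[0,0,0]},
    {"claw":255,"dp":[0,0,0],"angular":[0,0,0]}
  ]
}}

```text
clock: 5.88
tcp_pos: [0.6264, 0.0282, 0.1168]
orientation: [-0.0, 0.461, 0.887, -0.0]
wrist_force: [-0.1, -0.4, -0.5]
finger_gap: 0.0532
```

```bash
python3 -c "
from h import *
T,s=tool(); print(T[:3,3],s['wrist_force'],s['ft_torque']); im,d,c,W=look('wrist'); print(hole(d,c,W,T))
P=pts(d,c,W); m=(np.hypot(P[...,0]-.626,P[...,1]-.0297)<.011)&(P[...,2]>.1035)&(P[...,2]<.13); print(m.sum(),P[m].mean(0),P[m].max(0),P[m].min(0))
Q=(P-T[:3,3])@T[:3,:3]; q=Q[m]; print(q.max(0),q.min(0))
save('w5',cv2.resize(im[190:340,190:370],None,fx=2.5,fy=2.5))"
```

```text
[0.62637716 0.02817786 0.11677736] [-0.08014954 -0.40919789 -0.47054304] [-0.01924889 -0.01628958 -0.04102527]
(array([0.00226818, 0.00091987]), np.float64(0.011068321606707654))
560 [0.62650075 0.02852681 0.11585025] [0.63525159 0.03872141 0.1293823 ] [0.61657632 0.01871281 0.10817155]
[0.01238211 0.01006642 0.00859652] [-0.00948417 -0.01041844 -0.01261336]
```

View pics/w5.png

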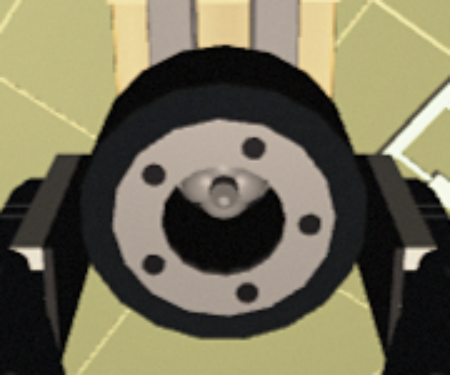

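```bash
python3 -c "
from h import *
T,s=tool(); c=env.calibration('wrist'); W=T@c['hand_eye']
for (a,b,z) in [(223,190,.120),(223,205,.109),(165,185,.109),(270,185,.109),(223,196,.109)]:
    p=ray(c,W,190+a/2.5,190+b/2.5,z); print(a,b,((p-T[:3,3])@T[:3,:3]).round(4),p.round(4))
im=cv2.imread('pics/w5.png'); cv2.imwrite('pics/w6.png',cv2.resize(im[160:280,150:300],None,fx=5,fy=5,interpolation=cv2.INTER_CUBIC))
"
```

```text
223 190 [ 0.0033  0.0013 -0.0028] [0.6257 0.0316 0.12  ]
223 205 [-0.0063  0.0012  0.0082] [0.6312 0.0237 0.109 ]
165 185 [-0.0015 -0.0112  0.0082] [0.6182 0.0205 0.109 ]
270 185 [-0.0015  0.0113  0.0082] [0.6367 0.0334 0.109 ]
223 196 [-0.0042  0.0012  0.0082] [0.6299 0.0255 0.109 ]
```

View pics/w6.png

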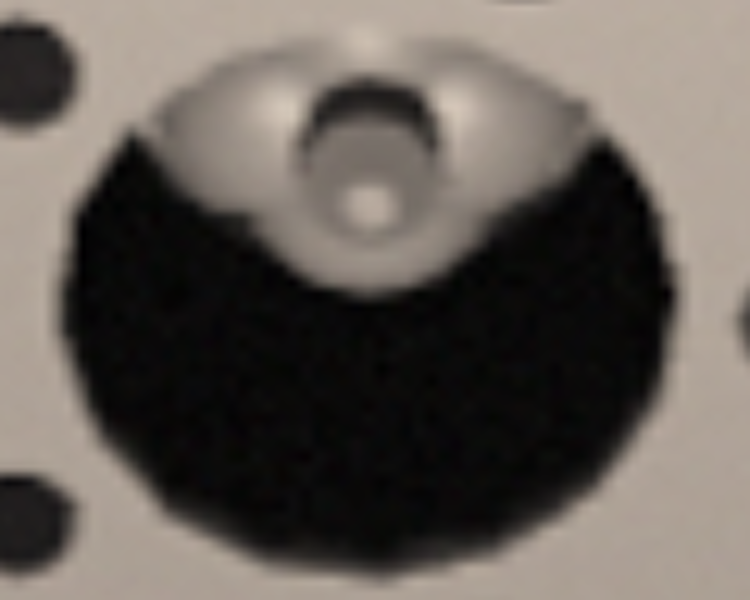

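The pin tip shows centred in the hole: pin at tool (0.0024, 0.0014), hole at (0.0023, 0.0009). Continue down.

Request:
{"api": "play_rows", "payload": {
  "steps": [
    {"claw":255,"dp":[0,0.0004,0.003],"angular":[0,0,0]},
    {"claw":255,"dp":[0,0,0.004],"angular":[0,0,0]},
    {"claw":255,"dp":[0,0,0.004],"angular":[0,0,0]},
    {"claw":255,"dp":[0,0,0.004],"angular":[0,0,0]},
    {"claw":255,"dp":[0,0,0.004],"angular":[0,0,0]},
    {"claw":255,"dp":[0,0,0.003],"angular":[0,0,0]},
    {"claw":255,"dp":[0,0,0.002],"angular":[0,0,0]},
    {"claw":255,"dp":[0,0,0],"angular":[0,0,0]}
  ]
}}

```text
clock: 6.6
tcp_pos: [0.6267, 0.0284, 0.0928]
orientation: [-0.0, 0.461, 0.887, -0.0]
wrist_force: [-0.0, -0.8, 0.1]
finger_gap: 0.0541
```

No contact force; the journal is inside the hole. Last 4–5 mm.

Request:
{"api": "play_rows", "payload": {
  "steps": [
    {"claw":255,"dp":[0,0,0.001],"angular":[0,0,0]},
    {"claw":255,"dp":[0,0,0.001],"angular":[0,0,0]},
    {"claw":255,"dp":[0,0,0.001],"angular":[0,0,0]},
    {"claw":255,"dp":[0,0,0.001],"angular":[0,0,0]},
    {"claw":255,"dp":[0,0,0.001],"angular":[0,0,0]},
    {"claw":255,"dp":[0,0,0],"angular":[0,0,0]},
    {"claw":255,"dp":[0,0,0],"angular":[0,0,0]},
    {"claw":255,"dp":[0,0,0],"angular":[0,0,0]}
  ]
}}

```text
clock: 7.27
tcp_pos: [0.6271, 0.0283, 0.0885]
orientation: [0.0, 0.461, 0.887, -0.0]
wrist_force: [-0.5, 0.5, -0.6]
finger_gap: 0.0539
```

Request:
{"api": "play_rows", "payload": {
  "steps": [
    {"claw":255,"dp":[0,0,0.001],"angular":[0,0,0]},
    {"claw":255,"dp":[0,0,0],"angular":[0,0,0]},
    {"claw":0,"dp":[0,0,0],"angular":[0,0,0]},
    {"claw":0,"dp":[0,0,0],"angular":[0,0,0]},
    {"claw":0,"dp":[0,0,0],"angular":[0,0,0]},
    {"claw":0,"dp":[0,0,0],"angular":[0,0,0]},
    {"claw":0,"dp":[0,0,0],"angular":[0,0,0]},
    {"claw":0,"dp":[0,0,0],"angular":[0,0,0]}
  ]
}}

```text
clock: 7.93
tcp_pos: [0.627, 0.0283, 0.0874]
orientation: [-0.0, 0.461, 0.887, -0.0]
wrist_force: [0.6, 0.1, 0.2]
finger_gap: 0.0854
```

Request:
{"api": "play_rows", "payload": {
  "steps": [
    {"claw":0,"dp":[0,0,-0.008],"angular":[0,0,0]},
    {"claw":0,"dp":[0,0,-0.02],"angular":[0,0,0]},
    {"claw":0,"dp":[0,0,-0.03],"angular":[0,0,0]},
    {"claw":0,"dp":[0,0,-0.03],"angular":[0,0,0]},
    {"claw":0,"dp":[0,0,-0.022],"angular":[0,0,0]},
    {"claw":0,"dp":[0,0,0],"angular":[0,0,0]},
    {"claw":0,"dp":[0,0,0],"angular":[0,0,0]},
    {"claw":0,"dp":[0,0,0],"angular":[0,0,0]}
  ]
}}

```text
clock: 8.6
tcp_pos: [0.6268, 0.0284, 0.1973]
orientation: [-0.0, 0.461, 0.887, -0.0]
wrist_force: [-0.1, 0.2, 0.1]
finger_gap: 0.0853
```

```bash
python3 -c "
from h import *
T,s=tool(); im,d,c,W=look('wrist'); P=pts(d,c,W); save('w7',im)
m=(np.hypot(P[...,0]-.626,P[...,1]-.0297)<.03)
k=m&(abs(P[...,2]-.099)<.006); A=P[k]; print('wheel top',ringfit(A[:,:2]),A[:,2].mean(),np.linalg.lstsq(np.c_[A[:,:2]-A[:,:2].mean(0),np.ones(len(A))],A[:,2],rcond=None)[0])
k=m&(P[...,2]>.106)&(P[...,2]<.125); print('bumps',ringfit(P[k][:,:2])); k=m&(P[...,2]>.1185)&(P[...,2]<.123);v,u=np.nonzero(k); print('tip',P[k].mean(0),k.sum(),u.mean(),v.mean())
plan(.583,-.292,.15,125,16)
"
```

```text
wheel top (array([0.62674259, 0.03000142]), np.float64(0.0275840539504456)) 0.09926840430468997 [ 0.00397435 -0.01076344  0.0992684 ]
bumps (array([0.62601159, 0.03001917]), np.float64(0.008553862896559747))
tip [0.62616089 0.03004333 0.11956289] 37 278.1621621621622 216.02702702702703
{"claw":0,"dp":[-0.0148, -0.0137, 0.0029],"angular":[-0.01, -0.0, 0.0]},
{"claw":0,"dp":[-0.0148, -0.0137, 0.0029],"angular":[-0.01, -0.0, 0.0]},
{"claw":0,"dp":[-0.0148, -0.0137, 0.0029],"angular":[-0.01, -0.0, 0.0]},
{"claw":0,"dp":[-0.0148, -0.0137, 0.0029],"angular":[-0.01, -0.0, 0.0]},
{"claw":0,"dp":[-0.0148, -0.0137, 0.0029],"angular":[-0.01, -0.0, 0.0]},
{"claw":0,"dp":[-0.0148, -0.0137, 0.0029],"angular":[-0.01, -0.0, 0.0]},
{"claw":0,"dp":[-0.0148, -0.0137, 0.0029],"angular":[-0.01, -0.0, 0.0]},
{"claw":0,"dp":[-0.0148, -0.0137, 0.0029],"angular":[-0.01, -0.0, 0.0]},
{"claw":0,"dp":[-0.0148, -0.0137, 0.0029],"angular":[-0.01, -0.0, 0.0]},
{"claw":0,"dp":[-0.0148, -0.0137, 0.0029],"angular":[-0.01, -0.0, 0.0]},
{"claw":0,"dp":[-0.0148, -0.0137, 0.0029],"angular":[-0.01, -0.0, 0.0]},
{"claw":0,"dp":[-0.0148, -0.0137, 0.0029],"angular":[-0.01, -0.0, 0.0]},
{"claw":0,"dp":[-0.0148, -0.0137, 0.0029],"angular":[-0.01, -0.0, 0.0]},
{"claw":0,"dp":[-0.0148, -0.0137, 0.0029],"angular":[-0.01, -0.0, 0.0]},
{"claw":0,"dp":[-0.0148, -0.0137, 0.0029],"angular":[-0.01, -0.0, 0.0]},
{"claw":0,"dp":[-0.0148, -0.0137, 0.0029],"angular":[-0.01, -0.0, 0.0]},
clock 8.65 F [-0.1  1.1 -0. ] gap 0.0857048651557477
```

View pics/w7.png

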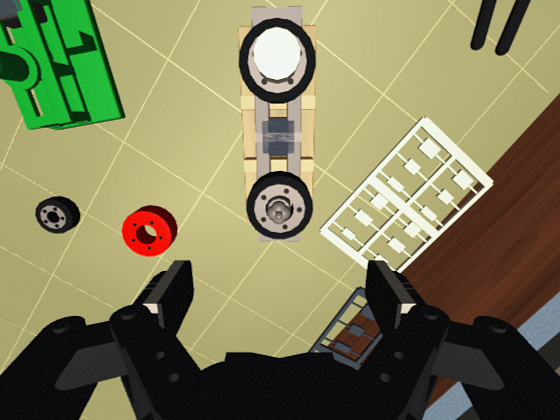

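The wheel lies level on the flange: top at z≈0.099 (2 mm below the seat), centred near the tip, at (280,206) in the view. Now the cap: aim at (0.583,-0.292), TCP z≈0.16.

Request:
{"api": "play_rows", "payload": {
  "steps": [
    {"claw":0,"dp":[-0.009,-0.008,0],"angular":[0,0,0]},
    {"claw":0,"dp":[-0.017,-0.016,0],"angular":[0,0,0]},
    {"claw":0,"dp":[-0.02,-0.0185,0],"angular":[0,0,0]},
    {"claw":0,"dp":[-0.02,-0.0185,0],"angular":[0,0,0]},
    {"claw":0,"dp":[-0.02,-0.0185,0],"angular":[0,0,0]},
    {"claw":0,"dp":[-0.02,-0.0185,0],"angular":[0,0,0]},
    {"claw":0,"dp":[-0.02,-0.0185,0],"angular":[0,0,0]},
    {"claw":0,"dp":[-0.02,-0.0185,0.002],"angular":[0,0,0]}
  ]
}}

```text
clock: 9.32
tcp_pos: [0.5994, -0.1706, 0.1945]
orientation: [-0.001, 0.461, 0.887, -0.0]
wrist_force: [0.6, 0.4, 0.4]
finger_gap: 0.0853
```

Request:
{"api": "play_rows", "payload": {
  "steps": [
    {"claw":0,"dp":[-0.02,-0.0185,0.007],"angular":[0,0,0]},
    {"claw":0,"dp":[-0.02,-0.0185,0.007],"angular":[0,0,0]},
    {"claw":0,"dp":[-0.02,-0.0185,0.007],"angular":[0,0,0]},
    {"claw":0,"dp":[-0.018,-0.017,0.007],"angular":[0,0,0]},
    {"claw":0,"dp":[-0.013,-0.0125,0.007],"angular":[0,0,0]},
    {"claw":0,"dp":[0,0,0],"angular":[0,0,0]},
    {"claw":0,"dp":[0,0,0],"angular":[0,0,0]},
    {"claw":0,"dp":[0,0,0],"angular":[0,0,0]}
  ]
}}

```text
clock: 9.98
tcp_pos: [0.5825, -0.2919, 0.1597]
orientation: [-0.001, 0.461, 0.887, 0.0]
wrist_force: [0.1, 0.5, -0.3]
finger_gap: 0.0856
```

```bash
python3 -c "
from h import *
T,s=tool(); im,d,c,W=look('wrist'); P=pts(d,c,W); print(T.round(4),s['qvel'])
m=(np.hypot(P[...,0]-.583,P[...,1]+.292)<.03)&(im.min(2)>140)&(P[...,2]>.018)&(P[...,2]<.035)
A=P[m]; v,u=np.nonzero(m); print('cap top',ringfit(A[:,:2]),A[:,2].mean(),u.mean(),v.mean()); print(((np.r_[ringfit(A[:,:2])[0],.026]-T[:3,3])@T[:3,:3]).round(4))
"
```

```text
[[-5.742e-01  8.187e-01 -1.400e-03  5.825e-01]
 [ 8.187e-01  5.742e-01  1.200e-03 -2.919e-01]
 [ 1.800e-03 -5.000e-04 -1.000e+00  1.597e-01]
 [ 0.000e+00  0.000e+00  0.000e+00  1.000e+00]] [ 0.02160543 -0.01398207  0.00805291 -0.00022991  0.00077545  0.00276738]
cap top (array([ 0.58386378, -0.29219927]), np.float64(0.014389862198502152)) 0.026389766892626253 279.00948509485096 199.33468834688347
[-0.0013  0.001   0.1337]
```

Request:
{"api": "play_rows", "payload": {
  "steps": [
    {"claw":0,"dp":[-0.001,0,0.015],"angular":[0,0,0]},
    {"claw":0,"dp":[0,0,0.022],"angular":[0,0,0]},
    {"claw":0,"dp":[0,0,0.022],"angular":[0,0,0]},
    {"claw":0,"dp":[0,0,0.022],"angular":[0,0,0]},
    {"claw":0,"dp":[0,0,0.022],"angular":[0,0,0]},
    {"claw":0,"dp":[0,0,0.02],"angular":[0,0,0]},
    {"claw":0,"dp":[0,0,0.015],"angular":[0,0,0]},
    {"claw":0,"dp":[0,0,0.0095],"angular":[0,0,0]}
  ]
}}

```text
clock: 10.7
tcp_pos: [0.5833, -0.291, 0.0113]
orientation: [-0.001, 0.46, 0.888, 0.0]
wrist_force: [-0.8, 0.3, 0.5]
finger_gap: 0.0851
```

Request:
{"api": "play_rows", "payload": {
  "steps": [
    {"claw":0,"dp":[0,0,0],"angular":[0,0,0]},
    {"claw":0,"dp":[0,0,0],"angular":[0,0,0]},
    {"claw":255,"dp":[0,0,0],"angular":[0,0,0]},
    {"claw":255,"dp":[0,0,0],"angular":[0,0,0]},
    {"claw":255,"dp":[0,0,0],"angular":[0,0,0]},
    {"claw":255,"dp":[0,0,0],"angular":[0,0,0]},
    {"claw":255,"dp":[0,0,0],"angular":[0,0,0]},
    {"claw":255,"dp":[0,0,0],"angular":[0,0,0]}
  ],
  "force": 70
}}

```text
clock: 11.37
tcp_pos: [0.5844, -0.2933, 0.0142]
orientation: [0.001, 0.461, 0.887, -0.0]
wrist_force: [-1.2, 0.8, 4.8]
finger_gap: 0.0281
```

Request:
{"api": "play_rows", "payload": {
  "steps": [
    {"claw":255,"dp":[0,0,0],"angular":[0,0,0]},
    {"claw":255,"dp":[0,0,0],"angular":[0,0,0]},
    {"claw":255,"dp":[0,0,-0.015],"angular":[0,0,0]},
    {"claw":255,"dp":[0,0,-0.03],"angular":[0,0,0]},
    {"claw":255,"dp":[0,0,-0.04],"angular":[0,0,0]},
    {"claw":255,"dp":[0,0,-0.04],"angular":[0,0,0]},
    {"claw":255,"dp":[0,0,-0.03],"angular":[0,0,0]},
    {"claw":255,"dp":[0,0,-0.02],"angular":[0,0,0]}
  ]
}}

```text
clock: 12.03
tcp_pos: [0.5848, -0.2936, 0.1922]
orientation: [0.002, 0.461, 0.887, -0.0]
wrist_force: [1.1, -0.2, 0.7]
finger_gap: 0.0276
```

```bash
cat >> h.py <<'E'
def cap():
    T,s=tool(); im,d,c,W=look('wrist'); P=pts(d,c,W); Q=(P-T[:3,3])@T[:3,:3]
    m=(np.hypot(Q[...,0],Q[...,1])<.018)&(im.min(2)>120)&(Q[...,2]<-.005)&(Q[...,2]>-.03)
    z0=np.median(Q[m][:,2]); m&=abs(Q[...,2]-z0)<.0025; q=Q[m]; v,u=np.nonzero(m)
    pl=np.linalg.lstsq(np.c_[q[:,:2],np.ones(len(q))],q[:,2],rcond=None)[0]
    cc,r=ringfit(q[:,:2]); print('cap tool',cc.round(4),r.round(4),'z',z0.round(4),'tilt',pl.round(3),'px',u.mean(),v.mean(),u.min(),u.max(),v.min(),v.max()); print('TCP',T[:3,3].round(4),'F',np.round(s['wrist_force'],1)); return im,T,cc
E
python3 -c "
from h import *
im,T,cc=cap(); im,T,cc=cap(); save('w8',cv2.resize(im[190:340,190:370],None,fx=3,fy=3))
t=np.array([.6263,.0305])-T[:2,:2]@cc; print('target',t); plan(t[0],t[1],.19,125,16,255)
" | awk 'NR<8||NR>20'
```

```text
cap tool [0.0012 0.0011] 0.0146 z -0.0122 tilt [ 0.001  0.002 -0.012] px 278.7783601647323 278.16023961063274 249 309 251 306
TCP [ 0.5848 -0.2936  0.1922] F [ 1.1 -0.2  0.7]
cap tool [0.0013 0.001 ] 0.0147 z -0.0122 tilt [ 0.001  0.003 -0.012] px 278.8276119402985 278.15485074626866 249 309 251 306
TCP [ 0.586  -0.2943  0.1957] F [ 1.  -1.   2.6]
target [0.62618102 0.02887318]
{"claw":255,"dp":[0.0151, 0.0137, 0.0001],"angular":[0.01, 0.03, 0.0]},
{"claw":255,"dp":[0.0151, 0.0137, 0.0001],"angular":[0.01, 0.03, 0.0]},
{"claw":255,"dp":[0.0151, 0.0137, 0.0002],"angular":[0.01, 0.03, 0.0]},
clock 12.1333 F [ 0.4 -1.4  0.1] gap 0.027715445032354853
```

View pics/w8.png

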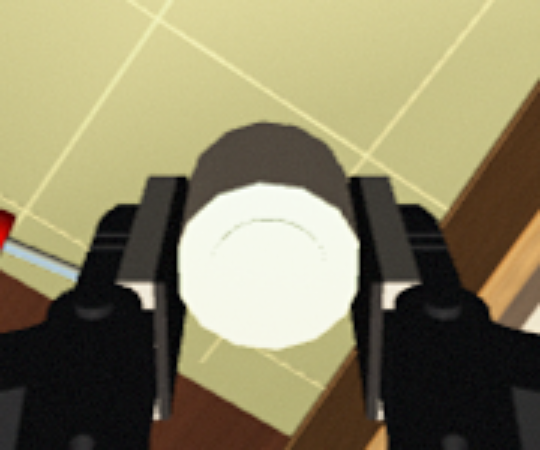

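The cap is held level and centred between the pads, at tool (0.0013, 0.001), rim 13.8 mm below the TCP. Move above the axle.

Request:
{"api": "play_rows", "payload": {
  "steps": [
    {"claw":255,"dp":[0.008,0.0073,0],"angular":[0,0,0]},
    {"claw":255,"dp":[0.016,0.0145,0],"angular":[0,0,0]},
    {"claw":255,"dp":[0.02,0.0182,0],"angular":[0,0,0]},
    {"claw":255,"dp":[0.02,0.0182,0],"angular":[0,0,0]},
    {"claw":255,"dp":[0.02,0.0182,0],"angular":[0,0,0]},
    {"claw":255,"dp":[0.02,0.0182,0],"angular":[0,0,0]},
    {"claw":255,"dp":[0.02,0.0182,0],"angular":[0,0,0]},
    {"claw":255,"dp":[0.02,0.0182,0],"angular":[0,0,0]}
  ]
}}

```text
clock: 12.8
tcp_pos: [0.6068, -0.0973, 0.1854]
orientation: [-0.002, 0.461, 0.887, -0.0]
wrist_force: [1.1, -0.4, 0.1]
finger_gap: 0.0275
```

Request:
{"api": "play_rows", "payload": {
  "steps": [
    {"claw":255,"dp":[0.02,0.0182,0],"angular":[0,0,0]},
    {"claw":255,"dp":[0.02,0.0182,0],"angular":[0,0,0]},
    {"claw":255,"dp":[0.02,0.0182,0],"angular":[0,0,0]},
    {"claw":255,"dp":[0.018,0.0162,0],"angular":[0,0,0]},
    {"claw":255,"dp":[0.013,0.0116,0],"angular":[0,0,0]},
    {"claw":255,"dp":[0.0066,0.006,0],"angular":[0,0,0]},
    {"claw":255,"dp":[0,0,0],"angular":[0,0,0]},
    {"claw":255,"dp":[0,0,0],"angular":[0,0,0]}
  ]
}}

```text
clock: 13.47
tcp_pos: [0.6237, 0.0312, 0.1866]
orientation: [-0.001, 0.461, 0.888, -0.001]
wrist_force: [0.0, -0.9, -0.6]
finger_gap: 0.0281
```

```bash
python3 -c "
from h import *
look('wrist');im,T,cc=cap(); t=np.array([.6263,.0305])-T[:2,:2]@cc; print('err tool',T[:2,:2].T@(t-T[:2,3]))
im,d,c,W=look('wrist'); P=pts(d,c,W); Q=(P-T[:3,3])@T[:3,:3]
m=(np.hypot(P[...,0]-.626,P[...,1]-.030)<.03)&(abs(P[...,2]-.0993)<.003); print('wheel top seen',ringfit(P[m][:,:2]),m.sum(), Q[m].max(0),Q[m].min(0))
# reference from installed cap/wheel 110 mm away on the far axle
m=(im.min(2)>140)&(abs(P[...,2]-.127)<.004)&(np.hypot(P[...,0]-.562,P[...,1]-.12)<.03); print('mounted cap',ringfit(P[m][:,:2]),m.sum())
"
```

```text
cap tool [0.0013 0.001 ] 0.0146 z -0.0122 tilt [ 0.002  0.001 -0.012] px 278.82872101720267 278.1282722513089 249 309 251 306
TCP [0.6239 0.0305 0.187 ] F [0.1 0.6 0. ]
err tool [-0.0027083   0.00093348]
wheel top seen (array([0.62572451, 0.03155593]), np.float64(0.02610057744600713)) 2593 [0.02545853 0.02986185 0.0906184 ] [-0.02328993 -0.02544966  0.08475959]
mounted cap (array([0.56251274, 0.11915485]), np.float64(0.014573288162925259)) 2098
```

Request:
{"api": "play_rows", "payload": {
  "steps": [
    {"claw":255,"dp":[-0.0014,0.0005,0.005],"angular":[0,0,0]},
    {"claw":255,"dp":[-0.0013,0.0004,0.01],"angular":[0,0,0]},
    {"claw":255,"dp":[0,0,0.012],"angular":[0,0,0]},
    {"claw":255,"dp":[0,0,0.01],"angular":[0,0,0]},
    {"claw":255,"dp":[0,0,0.007],"angular":[0,0,0]},
    {"claw":255,"dp":[0,0,0.003],"angular":[0,0,0]},
    {"claw":255,"dp":[0,0,0],"angular":[0,0,0]},
    {"claw":255,"dp":[0,0,0],"angular":[0,0,0]}
  ]
}}

```text
clock: 14.28
tcp_pos: [0.6268, 0.0292, 0.141]
orientation: [-0.0, 0.461, 0.887, -0.0]
wrist_force: [0.4, -0.3, -0.4]
finger_gap: 0.028
```

```bash
python3 -c "
from h import *
look('wrist');im,T,cc=cap(); t=np.array([.6263,.0305])-T[:2,:2]@cc; print('err tool',T[:2,:2].T@(t-T[:2,3]))
im2,d,c,W=look('side'); 
def px(p): q=np.linalg.inv(W)@np.r_[p,1]; return (q[0]/q[2]*c['fx']+c['cx'],q[1]/q[2]*c['fy']+c['cy'])
print('side px: axle seat',px([.6263,.0305,.101]))
a=cv2.resize(im[170:340,190:370],None,fx=2.2,fy=2.2); b=cv2.resize(im2[170:255,185:265],None,fx=4.4,fy=4.4)[:374]
save('w9',np.hstack([a[:374],b]))
"
```

```text
cap tool [0.0013 0.0011] 0.0146 z -0.0122 tilt [ 0.001  0.002 -0.012] px 278.82871064467764 278.16379310344826 249 309 251 306
TCP [0.6271 0.0292 0.1414] F [-0.1  0.6 -0.4]
err tool [ 0.00025837 -0.00099874]
side px: axle seat (np.float64(222.07191897168633), np.float64(204.1684071406417))
```

View pics/w9.png

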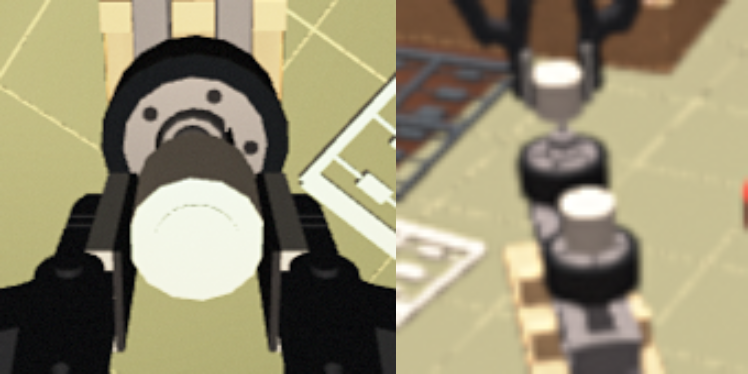

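The picture budget is nearly spent, but both views show the cap over the pin. In the side crop the cap (x≈556) is slightly left of the pin (x≈561), which matches the −1 mm tool-y error. Correct it and check numerically.

Request:
{"api": "play_rows", "payload": {
  "steps": [
    {"claw":255,"dp":[0.0002,-0.001,0.001],"angular":[0,0,0]},
    {"claw":255,"dp":[0,0,0.001],"angular":[0,0,0]},
    {"claw":255,"dp":[0,0,0],"angular":[0,0,0]},
    {"claw":255,"dp":[0,0,0],"angular":[0,0,0]},
    {"claw":255,"dp":[0,0,0],"angular":[0,0,0]},
    {"claw":255,"dp":[0,0,0],"angular":[0,0,0]},
    {"claw":255,"dp":[0,0,0],"angular":[0,0,0]},
    {"claw":255,"dp":[0,0,0],"angular":[0,0,0]}
  ]
}}

```text
clock: 15.1
tcp_pos: [0.6259, 0.0289, 0.139]
orientation: [0.0, 0.461, 0.887, -0.0]
wrist_force: [0.1, -0.2, -1.0]
finger_gap: 0.0276
```

```bash
python3 -c "
from h import *
im,T,cc=cap(); t=np.array([.6263,.0305])-T[:2,:2]@cc; print('err tool',T[:2,:2].T@(t-T[:2,3]))
im,d,c,W=look('side'); w=im[:,:,:].min(2).astype(int)
for v in range(184,206): print(v,w[v,210:236])
"
```

```text
cap tool [0.0013 0.001 ] 0.0146 z -0.0122 tilt [ 0.     0.002 -0.012] px 278.86178558087414 278.1184161374673 249 309 251 306
TCP [0.6259 0.0289 0.139 ] F [ 0.1 -0.2 -1. ]
err tool [-0.00019603  0.00026358]
184 [ 82  44  28  61  98 105 102 135 147 153 162 170 168 163 148 130  86  47
  68  78  51  30  51  73  72  62]
185 [ 78  41  23  48  77  81 101 164 197 219 237 247 247 243 236 219 164  88
  65  77  50  39  76 111 106  92]
186 [ 64  37  23  42  70  81 133 224 246 247 249 251 251 250 250 252 239 148
  78  75  54  44  90 137 143 137]
187 [ 85  52  29  45  67  87 163 250 253 248 248 247 246 247 250 255 251 168
  81  75  58  44  89 143 152 150]
188 [ 92  56  38  57  67  87 162 250 253 245 247 242 240 243 249 253 243 153
  77  78  67  54  89 145 153 150]
189 [ 82  62  45  47  66  79 118 199 238 240 247 245 243 240 232 210 169 106
  66  76  60  46  93 151 155 152]
190 [ 95  89  63  41  62  77  77 120 156 167 175 176 176 170 152 132 107  84
  64  76  59  49  98 147 153 152]
191 [130 111  62  31  58  79  72  81 102 105 107 107 107 106 104 100  96  86
  65  78  77  88 121 146 151 148]
192 [
[... 848 characters left out ...]

 147 149 149 150 149 148 149 148]
200 [148 149 155 154 151 148 143 136 128 130 150 160 151 152 155 134 116 115
 122 127 140 148 149 149 149 148]
201 [149 149 147 150 145 132 111 104 114 111 124 140 144 142 127 103  97 108
 100  94 103 126 144 150 149 148]
202 [147 149 143 132 112  98 105 124 140 111  89  93 103 100  89  85 103 118
 128 116  82  85 119 146 150 149]
203 [148 150 140 103  79 104 144 158 154 116  97  92  85  84  96 114 132 151
 163 153 103  63  93 138 150 149]
204 [150 149 132  81  76 123 143 145 134 110 137 145 128 121 141 141 132 146
 164 165 124  63  69 118 147 151]
205 [150 145 118  68  76 124 130 134 131 108 131 148 141 131 135 128 131 137
 139 151 114  56  60 107 143 149]
```

Cap column 221.5, pin 222.2, expected lean 0.4 px: aligned to under 1 mm. Descend to just above the bumps.

Request:
{"api": "play_rows", "payload": {
  "steps": [
    {"claw":255,"dp":[-0.0002,0.0002,0.002],"angular":[0,0,0]},
    {"claw":255,"dp":[0,0,0.002],"angular":[0,0,0]},
    {"claw":255,"dp":[0,0,0.002],"angular":[0,0,0]},
    {"claw":255,"dp":[0,0,0.002],"angular":[0,0,0]},
    {"claw":255,"dp":[0,0,0.002],"angular":[0,0,0]},
    {"claw":255,"dp":[0,0,0.001],"angular":[0,0,0]},
    {"claw":255,"dp":[0,0,0],"angular":[0,0,0]},
    {"claw":255,"dp":[0,0,0],"angular":[0,0,0]}
  ],
  "force": 90
}}

```text
clock: 15.87
tcp_pos: [0.6261, 0.0288, 0.1279]
orientation: [-0.0, 0.461, 0.887, -0.0]
wrist_force: [-0.2, 0.1, -0.5]
finger_gap: 0.0269
```

Request:
{"api": "play_rows", "payload": {
  "steps": [
    {"claw":255,"dp":[0,0,0.001],"angular":[0,0,0]},
    {"claw":255,"dp":[0,0,0.001],"angular":[0,0,0]},
    {"claw":255,"dp":[0,0,0.001],"angular":[0,0,0]},
    {"claw":255,"dp":[0,0,0.001],"angular":[0,0,0]},
    {"claw":255,"dp":[0,0,0],"angular":[0,0,0]},
    {"claw":255,"dp":[0,0,0],"angular":[0,0,0]},
    {"claw":255,"dp":[0,0,0],"angular":[0,0,0]},
    {"claw":255,"dp":[0,0,0],"angular":[0,0,0]}
  ]
}}

```text
clock: 16.53
tcp_pos: [0.6266, 0.0284, 0.1258]
orientation: [0.001, 0.461, 0.887, 0.0]
wrist_force: [-1.7, -0.7, 8.5]
finger_gap: 0.0271
```

Contact as predicted (TCP 0.126). Push on.

Request:
{"api": "play_rows", "payload": {
  "steps": [
    {"claw":255,"dp":[0,0,0.0005],"angular":[0,0,0]},
    {"claw":255,"dp":[0,0,0.0005],"angular":[0,0,0]},
    {"claw":255,"dp":[0,0,0.0005],"angular":[0,0,0]},
    {"claw":255,"dp":[0,0,0.0005],"angular":[0,0,0]},
    {"claw":255,"dp":[0,0,0],"angular":[0,0,0]},
    {"claw":255,"dp":[0,0,0],"angular":[0,0,0]},
    {"claw":255,"dp":[0,0,0],"angular":[0,0,0]},
    {"claw":255,"dp":[0,0,0],"angular":[0,0,0]}
  ]
}}

```text
clock: 17.2
tcp_pos: [0.627, 0.0283, 0.1252]
orientation: [0.002, 0.461, 0.887, 0.0]
wrist_force: [-3.4, -1.3, 14.6]
finger_gap: 0.0275
```

```bash
python3 -c "
from h import *
cap();cap()"
```

```text
cap tool [0.0012 0.001 ] 0.0145 z -0.0122 tilt [-0.005  0.002 -0.012] px 278.84907790741437 278.1561911930749 250 308 251 305
TCP [0.627  0.0283 0.1252] F [-3.4 -1.3 14.6]
cap tool [0.0014 0.001 ] 0.0145 z -0.0122 tilt [-0.002  0.002 -0.012] px 278.82144205360515 278.1464703661759 250 308 251 306
TCP [0.627  0.0283 0.1252] F [-3.6 -1.1 13.8]
```

14 N with little travel plus a side force of about −3.5 N along tool y: the cap is a bit off toward +y. Ease sideways by −1 mm and read again.

Request:
{"api": "play_rows", "payload": {
  "steps": [
    {"claw":255,"dp":[0,-0.0005,0],"angular":[0,0,0]},
    {"claw":255,"dp":[0,-0.0005,0],"angular":[0,0,0]},
    {"claw":255,"dp":[0,0,0],"angular":[0,0,0]},
    {"claw":255,"dp":[0,0,0],"angular":[0,0,0]},
    {"claw":255,"dp":[0,0,0],"angular":[0,0,0]},
    {"claw":255,"dp":[0,0,0],"angular":[0,0,0]},
    {"claw":255,"dp":[0,0,0],"angular":[0,0,0]},
    {"claw":255,"dp":[0,0,0],"angular":[0,0,0]}
  ]
}}

```text
clock: 17.97
tcp_pos: [0.6269, 0.0283, 0.1252]
orientation: [0.002, 0.461, 0.887, 0.001]
wrist_force: [-1.7, 1.3, 12.9]
finger_gap: 0.0271
```

Request:
{"api": "play_rows", "payload": {
  "steps": [
    {"claw":255,"dp":[0.0005,0,0],"angular":[0,0,0]},
    {"claw":255,"dp":[0.0003,-0.0002,0],"angular":[0,0,0]},
    {"claw":255,"dp":[0,0,0],"angular":[0,0,0]},
    {"claw":255,"dp":[0,0,0.0005],"angular":[0,0,0]},
    {"claw":255,"dp":[0,0,0.0005],"angular":[0,0,0]},
    {"claw":255,"dp":[0,0,0],"angular":[0,0,0]},
    {"claw":255,"dp":[0,0,0],"angular":[0,0,0]},
    {"claw":255,"dp":[0,0,0],"angular":[0,0,0]}
  ]
}}

```text
clock: 18.63
tcp_pos: [0.6268, 0.0284, 0.1249]
orientation: [0.003, 0.461, 0.887, 0.001]
wrist_force: [-2.5, -1.1, 15.1]
finger_gap: 0.0273
```

```bash
python3 -c "
from h import *
cap();T,s=tool();print('tool F',T[:3,:3].T@s['wrist_force'],'tool M',T[:3,:3].T@s['ft_torque'])
im,d,c,W=look('side'); w=im.min(2).astype(int)
for v in range(190,206): print(v,w[v,212:234])"
```

```text
cap tool [0.0013 0.001 ] 0.0145 z -0.0122 tilt [ 0.     0.002 -0.012] px 278.8317018072289 278.1558734939759 250 308 251 306
TCP [0.6268 0.0284 0.1249] F [-2.5 -1.1 15.1]
tool F [  0.1705992   -1.78760901 -15.69058407] tool M [ 0.43351332  0.22079516 -0.02046765]
190 [ 37  34  64  76  94 160 223 242 244 244 244 244 244 243 211 112  63  76
  50  43  97 148]
191 [ 41  33  63  81 126 212 249 252 250 249 249 249 251 254 246 157  77  76
  56  47  96 144]
192 [ 42  40  62  84 134 227 254 251 246 246 247 248 249 254 248 162  80  76
  57  45  94 145]
193 [ 52  50  63  81 116 198 250 247 234 237 242 245 244 246 218 128  69  76
  56  39  88 142]
194 [ 60  39  59  79  85 134 196 222 229 234 234 229 206 185 146  89  65  76
  53  36  85 143]
195 [ 66  28  55  82  78  85 124 146 160 164 162 152 135 118 102  82  69  77
  61  54  95 142]
196 [ 76  29  47  83  81  74  96 104 107 108 107 105 102 100  96  85  67  82
  89  97 120 145]
197 [ 97  64  63  83  79  73  94 102 103 102 101 102 101 100  98  85  64  89
 117 136 142 148]
198 [139 124 104  89  78  70  96 105 104 104 104 104 103 101  98  87  77 101
 129 147 150 150]
199 [160 153 134 104  86  76  96 104 105 105 104 105 103 100  99  99 112 133
 144 150 149 149]
200 [156 156 147 127 107  87  97 103 104 105 104 104 103 100  97  99 109 126
 142 148 151 148]
201 [147 150 144 128 103  89  99 103 103 105 105 104 101  97  94  92  94  94
 104 126 143 149]
202 [144 131 111  98 105 115 119 106 101  99 100  99 103 109 105 112 126 117
  82  85 120 146]
203 [140 103  79 107 144 155 145 115 110 106  98 100 124 146 138 150 165 153
 104  62  92 138]
204 [131  81  76 124 142 145 134 110 139 147 131 125 147 151 134 145 163 165
 124  62  68 118]
205 [118  67  76 123 131 133 130 109 132 148 140 130 135 129 131 136 138 151
 115  55  60 106]
```

The vertical push deflects the arm sideways (about −0.7 mm tool x). Lift off a little, recentre, and press again.

Request:
{"api": "play_rows", "payload": {
  "steps": [
    {"claw":255,"dp":[0,0,-0.003],"angular":[0,0,0]},
    {"claw":255,"dp":[0.0008,-0.0002,-0.001],"angular":[0,0,0]},
    {"claw":255,"dp":[0,0,0],"angular":[0,0,0]},
    {"claw":255,"dp":[0,0,0.001],"angular":[0,0,0]},
    {"claw":255,"dp":[0,0,0.001],"angular":[0,0,0]},
    {"claw":255,"dp":[0,0,0.001],"angular":[0,0,0]},
    {"claw":255,"dp":[0,0,0],"angular":[0,0,0]},
    {"claw":255,"dp":[0,0,0],"angular":[0,0,0]}
  ]
}}

```text
clock: 19.4
tcp_pos: [0.6264, 0.0287, 0.125]
orientation: [0.003, 0.461, 0.887, 0.001]
wrist_force: [-0.3, -1.7, 14.6]
finger_gap: 0.0274
```

```bash
cat >> h.py <<'E'
def ft():
    T,s=tool(); print('tool F',(T[:3,:3].T@s['wrist_force']).round(2),'tool M',(T[:3,:3].T@s['ft_torque']).round(3),'err tool',((T[:3,:3].T@(np.array([.6262,.0289,T[2,3]])-T[:3,3]))*1000).round(2),'z',T[2,3],'clk',s['clock'])
E
python3 -c "
from h import *
ft();cap();ft();cap();ft()"
```

```text
tool F [ -1.25  -1.15 -14.58] tool M [ 0.165 -0.357 -0.002] err tool [ 0.26 -0.1  -0.  ] z 0.12499126027719527 clk 19.4
cap tool [0.0012 0.0011] 0.0146 z -0.0121 tilt [ 0.004  0.    -0.012] px 278.81633421151673 278.1061347384268 250 308 251 306
TCP [0.6264 0.0287 0.125 ] F [-0.3 -1.7 14.6]
tool F [ -1.39  -1.14 -14.33] tool M [ 0.116 -0.346  0.023] err tool [ 0.27 -0.11 -0.  ] z 0.12497731023821605 clk 19.45
cap tool [0.0013 0.0011] 0.0146 z -0.0122 tilt [ 0.002  0.003 -0.012] px 278.81866064710306 278.10421369450717 250 308 251 306
TCP [0.6264 0.0287 0.125 ] F [-0.2 -1.8 14.3]
tool F [ -1.3   -0.82 -14.2 ] tool M [ 0.163 -0.381  0.01 ] err tool [ 0.3  -0.11 -0.  ] z 0.1249921973522629 clk 19.5
```

Now bracketed in x and near centre in y. Push further.

Request:
{"api": "play_rows", "payload": {
  "steps": [
    {"claw":255,"dp":[-0.0003,-0.0001,0.0005],"angular":[0,0,0]},
    {"claw":255,"dp":[0,0,0.0005],"angular":[0,0,0]},
    {"claw":255,"dp":[0,0,0.0005],"angular":[0,0,0]},
    {"claw":255,"dp":[0,0,0.0005],"angular":[0,0,0]},
    {"claw":255,"dp":[0,0,0],"angular":[0,0,0]},
    {"claw":255,"dp":[0,0,0],"angular":[0,0,0]},
    {"claw":255,"dp":[0,0,0],"angular":[0,0,0]},
    {"claw":255,"dp":[0,0,0],"angular":[0,0,0]}
  ]
}}

```text
clock: 20.17
tcp_pos: [0.626, 0.0286, 0.1215]
orientation: [0.002, 0.461, 0.887, 0.001]
wrist_force: [2.0, -1.6, 6.4]
finger_gap: 0.0271
```

```bash
python3 -c "
from h import *
cap();ft()"
```

```text
cap tool [0.0012 0.0011] 0.0146 z -0.0121 tilt [ 0.005  0.    -0.012] px 278.89105935386925 278.0221637866266 250 308 251 306
TCP [0.626  0.0286 0.1215] F [ 2.  -1.6  6.4]
tool F [-2.39  1.73 -7.42] tool M [-0.262 -0.625 -0.018] err tool [0.17 0.33 0.  ] z 0.12134554740859926 clk 20.2167
```

It is moving through. Continue.

Request:
{"api": "play_rows", "payload": {
  "steps": [
    {"claw":255,"dp":[-0.0004,0.0003,0.0005],"angular":[0,0,0]},
    {"claw":255,"dp":[0,0,0.0005],"angular":[0,0,0]},
    {"claw":255,"dp":[0,0,0.0005],"angular":[0,0,0]},
    {"claw":255,"dp":[0,0,0.0005],"angular":[0,0,0]},
    {"claw":255,"dp":[0,0,0.0005],"angular":[0,0,0]},
    {"claw":255,"dp":[0,0,0],"angular":[0,0,0]},
    {"claw":255,"dp":[0,0,0],"angular":[0,0,0]},
    {"claw":255,"dp":[0,0,0],"angular":[0,0,0]}
  ]
}}

```text
clock: 20.88
tcp_pos: [0.6255, 0.0286, 0.1159]
orientation: [0.0, 0.461, 0.887, 0.0]
wrist_force: [7.8, -1.4, -6.3]
finger_gap: 0.0271
```

```bash
python3 -c "
from h import *
cap();ft()"
```

```text
cap tool [0.0013 0.0011] 0.0145 z -0.012 tilt [ 0.005 -0.001 -0.012] px 278.82600526118 277.92784667418266 250 308 250 306
TCP [0.6255 0.0286 0.1159] F [ 7.8 -1.4 -6.3]
tool F [-5.47  4.12  5.89] tool M [-1.061 -1.145 -0.025] err tool [-0.16  0.67  0.  ] z 0.1159195251798559 clk 20.9333
```

Clicked: the bumps now draw the cap down (−6 N). Recentre and push to the collar.

Request:
{"api": "play_rows", "payload": {
  "steps": [
    {"claw":255,"dp":[-0.0004,0.0003,0.0005],"angular":[0,0,0]},
    {"claw":255,"dp":[-0.0004,0.0003,0.0005],"angular":[0,0,0]},
    {"claw":255,"dp":[-0.0002,0.0002,0.0005],"angular":[0,0,0]},
    {"claw":255,"dp":[0,0,0.0005],"angular":[0,0,0]},
    {"claw":255,"dp":[0,0,0.0005],"angular":[0,0,0]},
    {"claw":255,"dp":[0,0,0],"angular":[0,0,0]},
    {"claw":255,"dp":[0,0,0],"angular":[0,0,0]},
    {"claw":255,"dp":[0,0,0],"angular":[0,0,0]}
  ]
}}

```text
clock: 21.6
tcp_pos: [0.6253, 0.0286, 0.1152]
orientation: [-0.0, 0.461, 0.887, -0.0]
wrist_force: [-1.7, -1.5, 4.8]
finger_gap: 0.0269
```

```bash
python3 -c "
from h import *
cap();ft()"
```

```text
cap tool [0.0012 0.0011] 0.0146 z -0.0121 tilt [ 0.001  0.002 -0.012] px 278.8192771084337 278.0331325301205 250 308 251 306
TCP [0.6253 0.0286 0.1152] F [-1.7 -1.5  4.8]
tool F [ 0.51 -2.28 -5.49] tool M [0.387 0.193 0.001] err tool [-0.26  0.9  -0.  ] z 0.11514080815605258 clk 21.65
```

Seated at z≈0.115 with 5 N. About 1.2 mm more for ~10–11 N.

Request:
{"api": "play_rows", "payload": {
  "steps": [
    {"claw":255,"dp":[0,-0.0003,0.0004],"angular":[0,0,0]},
    {"claw":255,"dp":[0,0,0.0004],"angular":[0,0,0]},
    {"claw":255,"dp":[0,0,0.0004],"angular":[0,0,0]},
    {"claw":255,"dp":[0,0,0],"angular":[0,0,0]},
    {"claw":255,"dp":[0,0,0],"angular":[0,0,0]},
    {"claw":255,"dp":[0,0,0],"angular":[0,0,0]},
    {"claw":255,"dp":[0,0,0],"angular":[0,0,0]},
    {"claw":255,"dp":[0,0,0],"angular":[0,0,0]}
  ]
}}

```text
clock: 22.32
tcp_pos: [0.6254, 0.0286, 0.1151]
orientation: [0.0, 0.461, 0.887, 0.0]
wrist_force: [-3.7, -0.4, 10.5]
finger_gap: 0.0274
```

```bash
python3 -c "
from h import *
cap();ft();cap();ft()"
```

```text
cap tool [0.0012 0.001 ] 0.0146 z -0.0121 tilt [-0.    -0.001 -0.012] px 278.7728301886792 278.028679245283 250 308 251 306
TCP [0.6254 0.0286 0.1151] F [-3.7 -0.4 10.5]
tool F [ 1.89 -2.75 -9.99] tool M [0.625 0.467 0.008] err tool [-0.19  0.88  0.  ] z 0.11507249598375571 clk 22.3667
cap tool [0.0013 0.0011] 0.0146 z -0.0121 tilt [ 0.001  0.006 -0.012] px 278.81722452049644 278.0357277171869 250 308 251 306
TCP [0.6254 0.0285 0.1151] F [-3.3 -0.  10. ]
tool F [  2.76  -3.98 -10.59] tool M [0.596 0.498 0.008] err tool [-0.22  0.87  0.  ] z 0.11506622169076047 clk 22.4167
```

```bash
python3 -c "
from h import *
im,d,c,W=look('wrist'); P=pts(d,c,W); m=(np.hypot(P[...,0]-.6263,P[...,1]-.0305)<.03)&(abs(P[...,2]-.099)<.004); print('wheel top z',np.median(P[m][:,2]),m.sum()); ft(); print(env.hand_in())"
```

```text
wheel top z 0.09920867659208876 2748
tool F [ 2.66 -3.57 -9.84] tool M [0.62  0.56  0.012] err tool [-0.22  0.91  0.  ] z 0.11505296393569496 clk 22.4667
the job is handed in; nothing more can be done
None
```

The wheel is on the bare axle, the hub cap is clicked on and home, and the job is handed in. The gripper is still holding the cap and pushing it down with about 10 N. The robot's clock read 22.5 s at hand-in.

- **Wheel:** I set it on the flange and let go. Its top reads z ≈ 0.099 m, the expected 2 mm below the seat. The level check came right after release; only the height was rechecked at the end.
- **Cap:** It met the bumps where expected and needed about 15 N to pass, more than the stated 12 N. I lifted it a few millimetres once to recentre it after the push bent the arm slightly sideways. The push then dropped and turned into a downward pull of 6 N (the click). The rim stopped on the collar with the cap's centre about 13.2 mm above the seat; 13 mm is home.
- **Final readings:** The downward push was 9.8–10.6 N and steady, with the grip closed on the cap. A side force of about 4.5 N remained, and I did not remove it.
- **Other parts:** I never touched the small wheel, the jars, the red ring or the green chassis, but I took no final picture to confirm they are still in place.

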